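Load the slide tray into the scanner's spring-clip stage

ROBOT

A 6-joint arm with a two-finger parallel gripper is mounted at the origin on the work surface. World frame = base frame: x ahead of the robot, y to its left, z up, the work surface at z = 0. Lengths are in m, angles in rad, forces in N, time in s.
With the tool pointing down it reaches from about 0.35 to 0.775 m from the base axis. Payload 5.5 kg.
Tool frame: the origin (TCP) lies where the fingers leave the gripper's body, on its centre line; the fingertips stand 73 mm ahead of it and the grasp point (between the pads) lies 54 mm ahead of it; z points along the fingers, y is the direction in which the jaws open and shut (so a half turn about z gives the same grasp; the last joint's range is limited). The gripper opens to 85 mm and grips with 20 to 120 N. Pads are 22 mm wide; open, the fingers measure 114 mm over their backs; the gripper's body (76 mm by 85 mm) begins 54 mm behind the grasp point. The pads swing forward as they close: fully open they stand 13 mm farther back than shut.
Start: joints at [-1.317, 0.313, 0.046, 1.304, 0, 1.431], TCP at [0.221, -0.531, 0.304] pointing down, gripper open.
Joint ranges: [-2.76, 2.76], [-0.86, 1.69], [-1.03, 1.26], [-2.2, 2.34], [-1.47, 1.5], [-3.14, 3.14]. Speed limits (rad/s): [2.57, 2.57, 3.14, 3.14, 3.14, 3.14].

INTERFACE

Orientations are given as a unit quaternion [w, x, y, z].
In Python, from workcell import env, read_camera, job, cut_out gives the robot as it stands.
- The arm moves only by the tool servo_tool, never from a script. Its argument "deltas" is a list of rows, each an object of numbers: "dx", "dy", "dz": the shift along the world's x, y, z in mm; "rx", "ry", "rz": the turn, a rotation vector about the world's x, y, z in rad; "fingers": the closure, from -1 (fully open) to 1 (shut). A call has 1 to 8 rows; each row shifts and turns the commanded pose from where the row before left it; what a row does not reach is not made up. A row lasts 1/10 s, in which the tool goes at most 50 mm and 8.59 degrees, less where a joint would pass 70% of its speed; a pose out of reach is approached as far as the arm can. A call is refused whole if a number of a shift passes 50 or a number of a turn 0.15, either way. A call with a gripper value outside its range is refused whole. The fingers move at their own pace and stop on an object; "newtons" is the grip in N (left out, the last holds). Time passes only in rows, so rows that do not move let the fingers close. It gives the time, the measured TCP pose, the force and the opening at its end, in the units of the state.
- env.get_state(): the state, without advancing time (a new reading comes with each control period).
- read_camera(name): name is "scene" or "top" or "wrist"; returns a dict with "img" (480x640x3 uint8, red, green, blue), "intrinsics" (3x3 intrinsics, pixels), "extrinsics" (4x4, takes a point from camera to world coordinates); the wrist camera has in their place "hand_eye" (4x4, takes a point from camera to tool coordinates, whose origin is the TCP and whose axes are the flange's). Camera axes: x right, y down, z forward; pixel columns grow to the right and rows downward; lengths in m; the calibration is good to about 2 mm. The wrist camera is an equidistant fisheye: a pixel r from the principal point sees the ray r / f radians off the axis. A picture is of the moment at which its call begins: read the wrist's pose just before it. There is no depth.
- job.hand_in(): hands the job in, once; it reports no verdict.
Trained networks look in the newest picture that a camera, given by its name, has taken for a name from the list of things; names that differ only in an ending like _2 or _b are one class to them, and where a whole thing is asked for, a point or a joint stands for the part that bears it (a point fixed in the world has none). Each returns a list of dicts, best first, with "confidence" (0 to 1); they miss things now and then, are a little off and sometimes report something else, mostly with a low value. They report only what shows in the picture. A call takes as long as a camera call.
- cut_out(target, camera): "region" (480x640 bool, what is visible of it) and "extent" ([left, top, right, bottom] in pixels, round what is visible of it).
The state is a dict: "clock": time; "joint_pos": joint angles; "qvel": joint speeds; "tau": joint torques, N m; "tcp_pos": TCP position; "orientation": TCP orientation; "wrist_force": force on the tool from outside, world axes, zero at the start; "ft_torque": the same for the moment, N m; "finger_gap": finger opening in m.
Only numpy, scipy, OpenCV 4.12 (cv2) and the standard library are available. Lean on these libraries where they do the work, as an engineer would, in place of code of your own. Each camera call takes 0.05 s, during which the arm holds its last target. There are 200 camera calls.

TASK

Load the tray of specimen slides (blue handle) into the slide scanner: take it by its handle, slide its two side ears into the clip-lined slots of the stage and push it fully home against the end stops, so that it sits flat. The stage is a delicate part: feel your way in and never force it; then let go, and leave the empty tray and the other things on the bench where they are.

Things in the scene. Friction and masses are not known exactly. Their poses are not given: they have to be found in the camera images.
- tray_grip (a point): Centre of the handle of the loaded tray: blue upright block 10 mm thick along x (pinch it so), 44 wide along y, rising 44 above the tray's plate; point 22 above the plate's top, 27 above its underside. Tray about 0.2 kg, flat on the bench at first: dark plate 120 long (x) x 100 wide x 5 thick, 10 mm of it behind this point, 110 ahead. Axes: x to the end that goes in first, y left, z up
- tray_nose (a point): Point midway between the front ends of the loaded tray's two ears, at the height of its underside: 100 mm ahead of (x) and 27 below tray_grip, same axes. The ears are flat tabs on both sides, 40 mm long (from this point back), sticking out 10 mm beyond the plate (120 over both), 5 thick, undersides flush with the plate's. Three glass slides lie nearly flush in the plate, at most 1.5 mm proud
- seat (a point): Where the centre of the tray's underside lies when home, with the scanner's stage in mid-travel. The stage parks up to 18 mm nearer or farther along x, different each time and not measured; y and z hold. 85 mm above the bench. Axes: x into the scanner (loading direction), y left, z up. Tray home and flat: tray_grip at x -50 (give or take those 18), y 0, z +27 mm of this point, axes agreeing
- scanner: Slide scanner: white housing 330 mm wide, 166 high, dark loading bay, front 130 mm beyond seat; the aluminium stage stands out before it over a plinth. Origin on the bench 85 mm below seat, same axes. All contact forces on scanner and stage added up, the tongues' own squeeze (some 7 N) included, must stay below 30 N. Stage: two flat ledges under the tray's ears and edges, see the joints
- clip_left (a joint): Lift (m) of the steel spring tongue over the left (+y) slot: 0 at rest, 0.0025 with an ear under it. Distances along x from seat with the stage in mid-travel: ledges at its height from -120 to +60 (44 to 66 mm either side, open between); flared mouths narrow by 5 mm a side from -20 to 0; then walls leave 1 mm beside each ear, up to the rigid end stop at +50, which the ear's front meets
- clip_right (a joint): The same for the right (-y) slot. Each tongue's ramp falls from 8.5 mm above the ledge at x -6 to 2.5 at +14, then level to +44. Together they resist the push with some 4 to 11 N, most on the ramps; no click, friction holds the tray. Slots are covered: set the ears on the open ledges before the flares, then slide. Walls and bridges rise 14 mm above the ledges
- tray_sensor (a joint): Travel (m) of the stage's brass tray-present pin, which stands midway between the end stops and is pushed back by the middle of the tray's front edge: 0 free, 0.004 with the ears firmly on both end stops; a light spring, under 1.5 N
- empty_tray: the other slide tray: same shape, no slides in it, orange handle. Origin: centre of its underside. A bystander, leave it alone
- amber_bottle: amber reagent bottle with white cap, 72 mm across, 170 mm high; origin under its centre. Bystander
- stain_bottle: small dark stain bottle with yellow label, 44 mm across, 85 mm high; origin under its centre. Bystander
- dropper: clear dropper bottle with red rubber bulb, 44 mm across, 100 mm high; origin under its centre. Bystander
- swab_tub: clear tub with white lid, 75 mm across, 72 mm high; origin under its centre. Bystander
- slide_box: white box of slides with a blue band, 90 x 38 x 40 mm high; origin under its centre. Bystander
- petri_dish: glass petri dish, 94 mm across, 17 mm high; origin under its centre. Bystander

How it is judged:
By the outcome, as a careful person would: the job done as asked, in the order asked, and still so for the second after the job is handed in, with the robot touching nothing.
It also fails if it takes over 67 s, if anything falls off the work surface, if the arm or the gripper's body presses on something with over 40 N, if the wrist force passes 120 N, or if a joint passes its speed limit or range.

## Working session

There is one attempt and no reset: what is moved stays moved. The work goes in short steps, Python scripts to look and compute and a tool call to move; the robot and the scene stay as the last step left them, time stands still between calls to the robot, and variables do not carry over. Pictures are saved under pics/ and viewed, about 8 in all and at most 12, crops included, and the job is handed in when it is done.

Besides the shell and the picture viewer there is one more tool, called in YAML: its name, and indented under it one key for each argument. servo_tool: Moves the arm, as the interface text tells. Its arguments: {"type":"object","properties":{"deltas":{"type":"array"},"newtons":{"type":"number"}},"required":["deltas"]}

```bash
ls; mkdir -p pics; python3 - <<'E'
from workcell import env, read_camera, cut_out
import cv2, numpy as np
s=env.get_state()
print({k:np.round(v,4).tolist() for k,v in s.items()})
for c in ("scene","top"):
    r=read_camera(c); cv2.imwrite(f"pics/{c}0.png",r["img"][:,:,::-1])
    print(c,r["intrinsics"].round(1).tolist(),r["extrinsics"].round(4).tolist())
    for t in ("tray_grip","empty_tray","scanner","clip_left","clip_right","amber_bottle"):
        for d in cut_out(t,c)[:3]: 
            ys,xs=np.nonzero(d["region"]); print(t,round(d["confidence"],2),d["extent"],xs.mean().round(1),ys.mean().round(1),len(xs))
r=read_camera("wrist"); print(r["intrinsics"].round(1).tolist(),r["hand_eye"].round(4).tolist())
E
```

```text
pics
{'clock': 0.0, 'joint_pos': [-1.3166, 0.314, 0.045, 1.3036, 0.0, 1.4312], 'qvel': [-0.0004, 0.0005, 0.001, -0.0, -0.0013, -0.0004], 'tau': [-0.0019, -48.0633, 29.8528, 0.0196, -0.0003, 0.0], 'tcp_pos': [0.2205, -0.5306, 0.303], 'orientation': [-0.0009, 0.9807, 0.1956, -0.0], 'wrist_force': [-0.086, -0.6658, 0.0232], 'ft_torque': [0.013, 0.0253, -0.0093], 'finger_gap': 0.0856}
scene [[496.1, 0.0, 329.1], [0.0, 496.1, 239.0], [0.0, 0.0, 1.0]] [[-0.4806, 0.4812, -0.7331, 1.5274], [0.8768, 0.2789, -0.3917, 0.5258], [0.016, -0.8311, -0.5559, 0.7975], [0.0, 0.0, 0.0, 1.0]]
tray_grip 0.75 [221.3, 191.5, 264.1, 225.0] 246.1 210.7 871
empty_tray 0.88 [409.6, 261.4, 468.1, 307.8] 439.6 287.8 1585
scanner 0.77 [170.1, 220.5, 381.5, 421.6] 282.6 320.0 28935
clip_left 0.29 [220.9, 193.7, 264.1, 223.0] 246.2 210.6 867
amber_bottle 0.76 [158.0, 170.1, 186.6, 223.2] 170.3 197.4 1191
top [[499.4, 0.0, 322.5], [0.0, 499.4, 236.6], [0.0, 0.0, 1.0]] [[0.0052, -0.9965, 0.0835, 0.4622], [-0.9999, -0.0064, -0.0138, 0.0034], [0.0143, -0.0834, -0.9964, 1.3734], [0.0, 0.0, 0.0, 1.0]]
tray_grip 0.62 [411.3, 251.9, 462.3, 303.3] 437.6 275.2 1718
empty_tray 0.63 [178.2, 224.5, 225.0, 274.9] 202.0 250.0 1721
scanner 0.9 [213.8, 39.4, 360.9, 273.6] 289.8 141.1 22239
scanner 0.4 [449.2, 191.2, 466.8, 208.3] 457.9 199.2 272
clip_left 0.58 [277.8, 208.9, 285.0, 224.6] 279.1 214.9 48
amber_bottle 0.83 [482.0, 208.5, 525.2, 236.3] 504.6 223.2 977
amber_bottle 0.56 [484.2, 275.9, 518.9, 317.0] 498.4 295.8 642
[[371.6, 0.0, 318.2], [0.0, 371.6, 236.9], [0.0, 0.0, 1.0]] [[-0.0008, -0.9473, -0.3205, 0.083], [1.0, -0.001, 0.0004, 0.0004], [-0.0007, -0.3205, 0.9473, -0.0693], [0.0, 0.0, 0.0, 1.0]]
```

```bash
python3 - <<'E'
import cv2
a=cv2.imread("pics/top0.png")
cv2.imwrite("pics/top0c.png",cv2.resize(a[20:320,160:560],None,fx=2,fy=2,interpolation=cv2.INTER_CUBIC))
E
```

```text
(no output)
```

View pics/top0c.png

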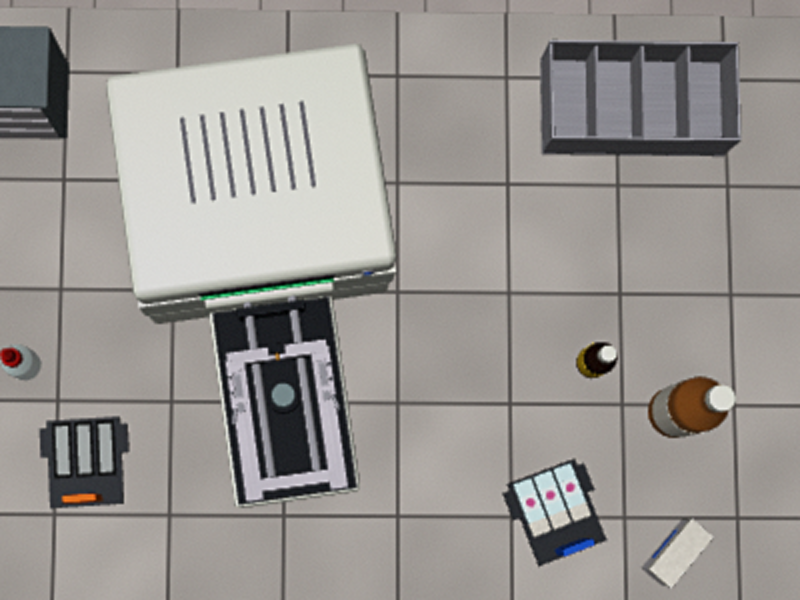

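View pics/scene0.png

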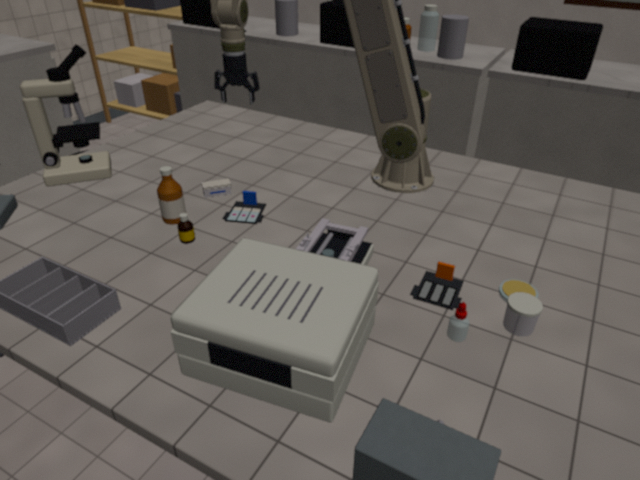

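The top view shows the loaded tray (blue handle) at about (437,275) full-frame. The stage is a U-shaped aluminium part at about (300,215), yawed roughly 8°. Next come coarse poses from these.

```bash
cat > h.py <<'E'
import numpy as np, cv2
from scipy.spatial.transform import Rotation as R
from workcell import env, read_camera, cut_out
def unproj(r, px, z, pose=None):
    """pixels (n,2) -> world points on plane z; pose=(tcp_pos, quat wxyz) for the wrist camera"""
    px=np.atleast_2d(px).astype(float); K=r["intrinsics"]
    a=(px-[K[0,2],K[1,2]])/[K[0,0],K[1,1]]
    if pose is not None:
        q=pose[1]; T=np.eye(4); T[:3,:3]=R.from_quat([q[1],q[2],q[3],q[0]]).as_matrix(); T[:3,3]=pose[0]
        T=T@r["hand_eye"]; th=np.linalg.norm(a,axis=1,keepdims=True); th[th==0]=1e-9
        d=np.hstack([a/th*np.sin(th),np.cos(th)])
    else: T=r["extrinsics"]; d=np.hstack([a,np.ones((len(a),1))])
    d=d@T[:3,:3].T; t=(z-T[2,3])/d[:,2:]
    return T[:3,3]+d*t
def blue(img): 
    h=cv2.cvtColor(img,cv2.COLOR_RGB2HSV); return cv2.inRange(h,(105,150,50),(128,255,255))
E
python3 - <<'E'
from h import *
r=read_camera("top")
c=lambda *p:np.array(p)/2+[160,20]
P=lambda n,p,z:print(n,unproj(r,c(*p),z).round(4).tolist())
P("handle top",[(576,548)],.049)
P("tray corners FL,FR? BL BR",[(508,483),(575,460),(541,565),(606,540)],.005)
P("roof fl fr bl br",[(137,297),(393,262),(108,80),(360,45)],.166)
P("ledge outer L front, R front",[(247,500),(343,487)],.085)
P("ledge rear corners L,R; pin",[(227,354),(326,340),(277,355)],.085)
P("plinth corners front",[(238,506),(356,490)],.07)
d=cut_out("tray_grip","top")[0]; m=d["region"].astype(np.uint8)&(blue(r["img"])>0)
ys,xs=np.nonzero(m); print(len(xs)); print("blue mean",unproj(r,[xs.mean(),ys.mean()],.045))
E
```

```text
handle top [[0.4229, -0.348, 0.049]]
tray corners FL,FR? BL BR [[0.5099, -0.2674, 0.005], [0.542, -0.3602, 0.005], [0.3983, -0.3114, 0.005], [0.4327, -0.401, 0.005]]
roof fl fr bl br [[0.7291, 0.2175, 0.166], [0.7756, -0.0962, 0.166], [1.0033, 0.2592, 0.166], [1.0524, -0.0549, 0.166]]
ledge outer L front, R front [[0.4833, 0.0852, 0.085], [0.5007, -0.0382, 0.085]]
ledge rear corners L,R; pin [[0.6727, 0.1134, 0.085], [0.6922, -0.0153, 0.085], [0.6719, 0.0484, 0.085]]
plinth corners front [[0.4757, 0.0978, 0.07], [0.4973, -0.0557, 0.07]]
90
blue mean [[ 0.42579069 -0.34616985  0.045     ]]
```

servo_tool:
  deltas:
    - {"dx": 18.6,"dy": 16.8,"dz": -5.5,"rz": 0.139}
    - {"dx": 18.6,"dy": 16.8,"dz": -5.5,"rz": 0.139}
    - {"dx": 18.6,"dy": 16.8,"dz": -5.5,"rz": 0.139}
    - {"dx": 18.6,"dy": 16.8,"dz": -5.5,"rz": 0.139}
    - {"dx": 18.6,"dy": 16.8,"dz": -5.5,"rz": 0.139}
    - {"dx": 18.6,"dy": 16.8,"dz": -5.5,"rz": 0.139}
    - {"dx": 18.6,"dy": 16.8,"dz": -5.5,"rz": 0.139}
    - {"dx": 18.6,"dy": 16.8,"dz": -5.5,"rz": 0.139}

```text
invalid input at $.deltas[0]: expected keys dx, dy, dz, rx, ry, rz, fingers
```

servo_tool:
  deltas:
    - {"dx": 18.6,"dy": 16.8,"dz": -5.5,"rz": 0.139}
    - {"dx": 18.6,"dy": 16.8,"dz": -5.5,"rz": 0.139}
    - {"dx": 18.6,"dy": 16.8,"dz": -5.5,"rz": 0.139}
    - {}
    - {}

```text
invalid input at $.deltas[0]: expected keys dx, dy, dz, rx, ry, rz, fingers
```

```bash
python3 - <<'E'
from h import *
s=env.get_state(); r=read_camera("wrist"); pose=(s["tcp_pos"],s["orientation"])
np.save("pics/w1.npy",r["img"]); print(s["clock"],pose)
cv2.imwrite("pics/w1.png",r["img"][:,:,::-1])
for d in cut_out("tray_grip","wrist")[:3]:
    print(d["confidence"],d["extent"])
    m=d["region"].astype(np.uint8)*255&blue(r["img"]); ys,xs=np.nonzero(m); print(len(xs),xs.mean(),ys.mean(),cv2.minAreaRect(np.c_[xs,ys].astype(np.float32)))
E
```

```text
0.85 (array([ 0.22063315, -0.53100659,  0.30393961]), array([ 5.33710074e-05,  9.80673051e-01,  1.95653684e-01, -2.04120289e-06]))
```

View pics/w1.png

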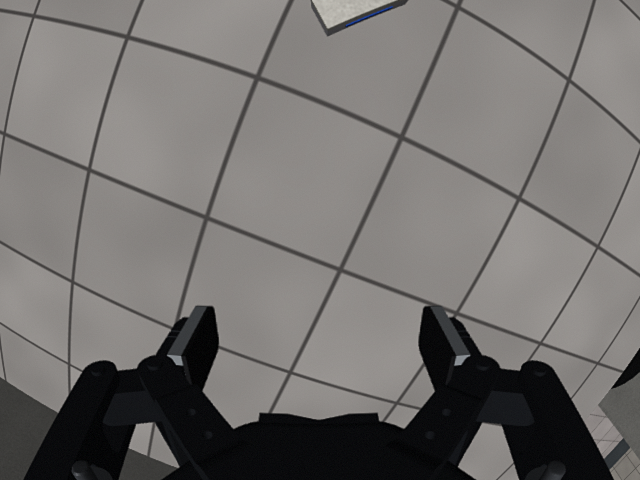

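The call was refused because each row needs all its keys, so this picture shows only bare bench and the slide box. I'm resending with full rows.

servo_tool:
  deltas:
    - {"dx": 18.6,"dy": 16.8,"dz": -5.5,"rx": 0,"ry": 0,"rz": 0.139,"fingers": -1}
    - {"dx": 18.6,"dy": 16.8,"dz": -5.5,"rx": 0,"ry": 0,"rz": 0.139,"fingers": -1}
    - {"dx": 18.6,"dy": 16.8,"dz": -5.5,"rx": 0,"ry": 0,"rz": 0.139,"fingers": -1}
    - {"dx": 18.6,"dy": 16.8,"dz": -5.5,"rx": 0,"ry": 0,"rz": 0.139,"fingers": -1}
    - {"dx": 18.6,"dy": 16.8,"dz": -5.5,"rx": 0,"ry": 0,"rz": 0.139,"fingers": -1}
    - {"dx": 18.6,"dy": 16.8,"dz": -5.5,"rx": 0,"ry": 0,"rz": 0.139,"fingers": -1}
    - {"dx": 18.6,"dy": 16.8,"dz": -5.5,"rx": 0,"ry": 0,"rz": 0.139,"fingers": -1}
    - {"dx": 18.6,"dy": 16.8,"dz": -5.5,"rx": 0,"ry": 0,"rz": 0.139,"fingers": -1}
  newtons: 40

```text
clock: 1.75
tcp_pos: [0.3701, -0.3959, 0.2598]
orientation: [0.0, 0.728, 0.686, 0.0]
wrist_force: [-0.2, -0.1, -0.3]
finger_gap: 0.0856
```

servo_tool:
  deltas:
    - {"dx": 18.6,"dy": 16.8,"dz": -5.5,"rx": 0,"ry": 0,"rz": 0.139,"fingers": -1}
    - {"dx": 18.6,"dy": 16.8,"dz": -5.5,"rx": 0,"ry": 0,"rz": 0.139,"fingers": -1}
    - {"dx": 18.6,"dy": 16.8,"dz": -5.5,"rx": 0,"ry": 0,"rz": 0.139,"fingers": -1}
    - {"dx": 0,"dy": 0,"dz": 0,"rx": 0,"ry": 0,"rz": 0,"fingers": -1}
    - {"dx": 0,"dy": 0,"dz": 0,"rx": 0,"ry": 0,"rz": 0,"fingers": -1}

```text
clock: 2.25
tcp_pos: [0.4254, -0.3459, 0.2434]
orientation: [-0.0, 0.573, 0.82, -0.0]
wrist_force: [0.6, 0.1, 0.5]
finger_gap: 0.0857
```

```bash
python3 - <<'E'
from h import *
s=env.get_state(); r=read_camera("wrist"); pose=(s["tcp_pos"],s["orientation"])
print(s["clock"],pose)
cv2.imwrite("pics/w2.png",r["img"][:,:,::-1])
for d in cut_out("tray_grip","wrist")[:3]:
    print(d["confidence"],d["extent"])
    m=d["region"].astype(np.uint8)*255&blue(r["img"]); ys,xs=np.nonzero(m); print(len(xs),xs.mean(),ys.mean(),cv2.minAreaRect(np.c_[xs,ys].astype(np.float32)))
E
```

```text
2.25 (array([ 0.42538812, -0.34592245,  0.24335475]), array([-1.38894165e-04,  5.72550926e-01,  8.19869138e-01, -1.18775179e-04]))
0.78 [302.5, 150.4, 441.9, 282.5]
885 318.2497175141243 228.86327683615818 ((318.5, 228.0), (66.0, 13.0), 90.0)
```

View pics/w2.png

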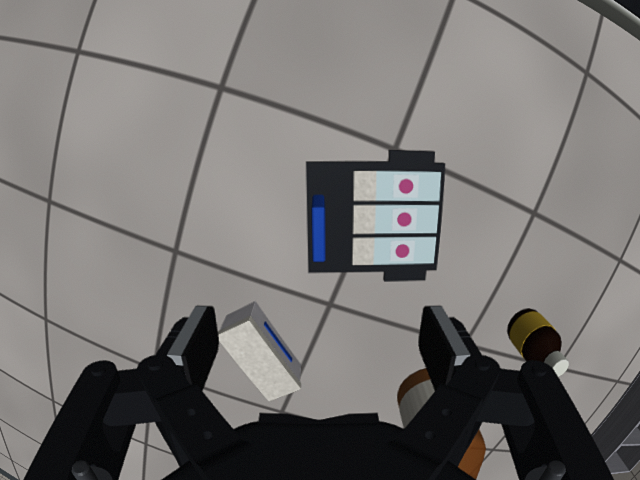

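The tray lies squarely in the wrist view: plate corners near (307,163), (308,272), (445,163), (437,271), with the handle top at x 313–325, y 206–262.

```bash
cat >> h.py <<'E'
def tool_yaw(q): return np.arctan2(1-2*q[1]**2-2*q[3]**2, 2*(q[1]*q[2]-q[0]*q[3]))  # world angle of tool y
E
python3 - <<'E'
from h import *
s=env.get_state(); r=read_camera("wrist"); pose=(s["tcp_pos"],s["orientation"])
from math import atan2
print("toolyaw",tool_yaw(pose[1]))
c=unproj(r,[(307,163),(445,163),(308,272),(437,271)],.005,pose); print(c.round(4))
print("sides yaw",[atan2(*(c[b]-c[a])[1::-1]) for a,b in((0,1),(2,3))],"ends",[atan2(-(c[a]-c[b])[0],(c[a]-c[b])[1]) for a,b in((0,2),(1,3))], np.linalg.norm(c[1]-c[0]),np.linalg.norm(c[0]-c[2]))
b=blue(r["img"]); d=cut_out("tray_grip","wrist")[0]
h=cv2.cvtColor(r["img"],cv2.COLOR_RGB2HSV); m=(d["region"]&(b>0))
print("row V", [(y,h[y,318,2]) for y in range(190,270,4)])
ys,xs=np.nonzero(m&(h[:,:,2]>h[235,318,2]*.85)); 
print(xs.min(),xs.max(),ys.min(),ys.max())
p=unproj(r,np.c_[xs,ys],.049,pose); print("handle top centre",p.mean(0))
q=p[:,:2]-p[:,:2].mean(0); w,v=np.linalg.eigh(q.T@q); print("long axis yaw",atan2(v[1,1],v[0,1])%np.pi-np.pi/2,"extents",np.ptp(q@v,axis=0))
E
```

```text
toolyaw 0.35003879157971496
[[ 0.402  -0.31    0.005 ]
 [ 0.5125 -0.2671  0.005 ]
 [ 0.4357 -0.4024  0.005 ]
 [ 0.5491 -0.3612  0.005 ]]
sides yaw [0.37035716221857523, 0.3481062937369708] ends [0.3497189981862097, 0.37115250379050246] 0.11857610516200966 0.09835470630055322
row V [(190, np.uint8(40)), (194, np.uint8(78)), (198, np.uint8(82)), (202, np.uint8(85)), (206, np.uint8(139)), (210, np.uint8(164)), (214, np.uint8(164)), (218, np.uint8(162)), (222, np.uint8(161)), (226, np.uint8(162)), (230, np.uint8(162)), (234, np.uint8(161)), (238, np.uint8(162)), (242, np.uint8(160)), (246, np.uint8(161)), (250, np.uint8(160)), (254, np.uint8(161)), (258, np.uint8(162)), (262, np.uint8(34)), (266, np.uint8(38))]
314 324 206 259
handle top centre [ 0.42732767 -0.34988938  0.049     ]
long axis yaw 0.3640279205826238 extents [0.00758997 0.04179625]
```

servo_tool:
  deltas:
    - {"dx": 2.2,"dy": -5.1,"dz": -40,"rx": 0,"ry": 0,"rz": 0.01,"fingers": -1}
    - {"dx": 0,"dy": 0,"dz": -40,"rx": 0,"ry": 0,"rz": 0,"fingers": -1}
    - {"dx": 0,"dy": 0,"dz": -40,"rx": 0,"ry": 0,"rz": 0,"fingers": -1}
    - {"dx": 0,"dy": 0,"dz": -25,"rx": 0,"ry": 0,"rz": 0,"fingers": -1}
    - {"dx": 0,"dy": 0,"dz": -15.5,"rx": 0,"ry": 0,"rz": 0,"fingers": -0.5}
    - {"dx": 0,"dy": 0,"dz": 0,"rx": 0,"ry": 0,"rz": 0,"fingers": 0.3}
    - {"dx": 0,"dy": 0,"dz": 0,"rx": 0,"ry": 0,"rz": 0,"fingers": 0.6}
    - {"dx": 0,"dy": 0,"dz": 0,"rx": 0,"ry": 0,"rz": 0,"fingers": 1}
  newtons: 60

```text
clock: 3.25
tcp_pos: [0.4279, -0.3524, 0.0843]
orientation: [0.001, 0.569, 0.823, -0.0]
wrist_force: [0.3, -0.3, 0.3]
finger_gap: 0.0283
```

servo_tool:
  deltas:
    - {"dx": 0,"dy": 0,"dz": 0,"rx": 0,"ry": 0,"rz": 0,"fingers": 1}
    - {"dx": 0,"dy": 0,"dz": 0,"rx": 0,"ry": 0,"rz": 0,"fingers": 1}
    - {"dx": 0,"dy": 0,"dz": 0,"rx": 0,"ry": 0,"rz": 0,"fingers": 1}

```text
clock: 3.55
tcp_pos: [0.428, -0.3523, 0.0844]
orientation: [0.001, 0.568, 0.823, -0.001]
wrist_force: [-1.5, -0.4, 7.0]
finger_gap: 0.0095
```

servo_tool:
  deltas:
    - {"dx": 0,"dy": 0,"dz": 6,"rx": 0,"ry": 0,"rz": 0,"fingers": 1}
    - {"dx": 0,"dy": 0,"dz": 20,"rx": 0,"ry": 0,"rz": 0,"fingers": 1}
    - {"dx": 0,"dy": 0,"dz": 35,"rx": 0,"ry": 0,"rz": 0,"fingers": 1}
    - {"dx": 0,"dy": 0,"dz": 35,"rx": 0,"ry": 0,"rz": 0,"fingers": 1}
    - {"dx": 15.2,"dy": 20,"dz": 14,"rx": 0,"ry": 0,"rz": -0.0212,"fingers": 1}
    - {"dx": 15.2,"dy": 28,"dz": 14,"rx": 0,"ry": 0,"rz": -0.0212,"fingers": 1}
    - {"dx": 15.2,"dy": 30,"dz": 14,"rx": 0,"ry": 0,"rz": -0.0212,"fingers": 1}
    - {"dx": 15.2,"dy": 30,"dz": 14,"rx": 0,"ry": 0,"rz": -0.0212,"fingers": 1}

```text
clock: 4.35
tcp_pos: [0.4882, -0.2419, 0.2355]
orientation: [-0.0, 0.603, 0.798, 0.0]
wrist_force: [-0.3, -0.7, -1.4]
finger_gap: 0.0092
```

servo_tool:
  deltas:
    - {"dx": 15.2,"dy": 30,"dz": 14,"rx": 0,"ry": 0,"rz": -0.0212,"fingers": 1}
    - {"dx": 15.2,"dy": 30,"dz": 14,"rx": 0,"ry": 0,"rz": -0.0212,"fingers": 1}
    - {"dx": 15.2,"dy": 30,"dz": 14,"rx": 0,"ry": 0,"rz": -0.0212,"fingers": 1}
    - {"dx": 15.2,"dy": 30,"dz": 14,"rx": 0,"ry": 0,"rz": -0.0212,"fingers": 1}
    - {"dx": 15.2,"dy": 28,"dz": 14,"rx": 0,"ry": 0,"rz": -0.0212,"fingers": 1}
    - {"dx": 15.2,"dy": 20,"dz": 14,"rx": 0,"ry": 0,"rz": -0.0212,"fingers": 1}
    - {"dx": 0,"dy": 0,"dz": 0,"rx": 0,"ry": 0,"rz": 0,"fingers": 1}
    - {"dx": 0,"dy": 0,"dz": 0,"rx": 0,"ry": 0,"rz": 0,"fingers": 1}

```text
clock: 5.15
tcp_pos: [0.5793, -0.0747, 0.3187]
orientation: [-0.0, 0.651, 0.759, -0.0]
wrist_force: [1.2, -0.5, -2.7]
finger_gap: 0.0093
```

```bash
python3 - <<'E'
from h import *
s=env.get_state(); r=read_camera("wrist"); np.savez("pics/w3.npz",img=r["img"],p=s["tcp_pos"],q=s["orientation"],K=r["intrinsics"],H=r["hand_eye"])
print(s["clock"],s["tcp_pos"],tool_yaw(s["orientation"]),s["wrist_force"],s["ft_torque"],s["finger_gap"])
cv2.imwrite("pics/w3.png",r["img"][:,:,::-1])
for t in ("clip_left","clip_right","scanner","tray_sensor"):
  for d in cut_out(t,"wrist")[:2]: print(t,d["confidence"],d["extent"])
E
```

```text
5.15 [ 0.57926666 -0.07468137  0.31871661] 0.15177468095955293 [ 1.20208493 -0.46535969 -2.7322038 ] [-0.01230584  0.10354054  0.04434774] 0.00931564705947881
clip_left 0.84 [376.3, 13.0, 435.2, 28.8]
clip_left 0.6 [447.6, 89.2, 456.7, 96.2]
clip_right 0.85 [378.7, 147.6, 437.0, 160.4]
clip_right 0.24 [292.6, 170.9, 551.0, 402.7]
scanner 0.63 [236.4, 0.0, 640.0, 303.6]
```

View pics/w3.png

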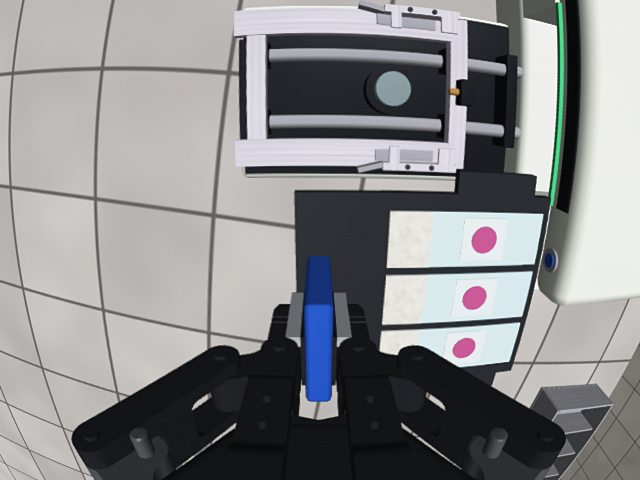

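The wrist view shows the whole stage (236–470, 10–175), with the tongues at (405,20) and (408,154) and the brass pin at (455,92). The tray is held level. A crop will give better corners.

```bash
python3 - <<'E'
import cv2
a=cv2.imread("pics/w3.png")
cv2.imwrite("pics/w3c.png",cv2.resize(a[0:200,225:485],None,fx=3,fy=3,interpolation=cv2.INTER_CUBIC))
E
```

```text
(no output)
```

View pics/w3c.png

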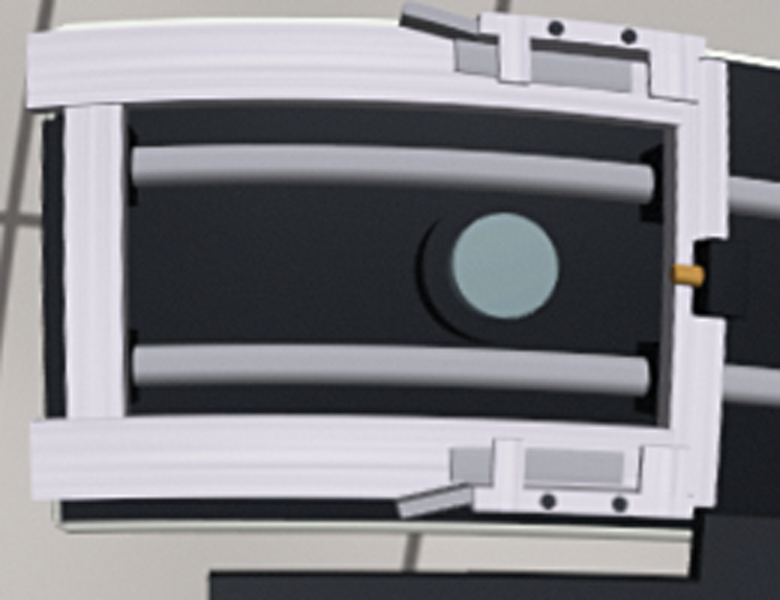

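```bash
python3 - <<'E'
from h import *
from math import atan2
f=np.load("pics/w3.npz"); r=dict(intrinsics=f["K"],hand_eye=f["H"]); pose=(f["p"],f["q"])
c=lambda *p:np.array(p)/3+[225,0]-1/3
U=lambda p,z:unproj(r,p,z,pose)[:,:2]
F=U(c((28,35),(30,107),(33,421),(33,498)),.085); print("front LO LI RI RO",F.round(4).tolist())
L=U(c((30,107),(180,101),(330,102),(480,109),(620,120)),.085); Rr=U(c((33,421),(180,416),(330,417),(480,420),(640,427)),.085)
O=U(c((33,498),(130,499),(250,498),(380,492)),.085); OL=U(c((28,35),(150,27),(280,24),(390,28)),.085)
def fit(P):
    vx,vy,x,y=cv2.fitLine(P.astype(np.float32),cv2.DIST_L2,0,.01,.01).ravel(); s=np.sign(vx); return atan2(vy*s,vx*s),np.array([x,y])
for n,P in (("Li",L),("Ri",Rr),("Ro",O),("Lo",OL)): print(n,fit(P))
yaw=np.mean([fit(L)[0],fit(Rr)[0]]); print("front edge yaw",atan2(-(F[0]-F[3])[0],(F[0]-F[3])[1]),"width",np.linalg.norm(F[0]-F[3]),np.linalg.norm(F[1]-F[2]))
for yw in (yaw,.148):
    e=np.array([np.cos(yw),np.sin(yw)]); n=np.array([-e[1],e[0]])
    print("yaw",yw,"mid lateral inner",(fit(L)[1]@n+fit(Rr)[1]@n)/2,"gap",fit(L)[1]@n-fit(Rr)[1]@n,"front mid", F.mean(0), F.mean(0)@n, "stage seat est",F.mean(0)+.12*e, "pin along", (U(c((703,275),),.0875)-F.mean(0))@e)
    print("TCP lat",pose[0][:2]@n)
# tongues rear
print("TCP",pose[0],tool_yaw(pose[1]))
T=U([(295,191),(457,172),(536,176),(549,200)],pose[0][2]-.0794)
a=tool_yaw(pose[1]); e=np.array([np.cos(a),np.sin(a)]); n=np.array([-e[1],e[0]])
print("tray pts in tool frame mm: rear plate L, ear rear L, ear front L, front plate L\n",(np.c_[(T-pose[0][:2])@e,(T-pose[0][:2])@n]*1e3).round(1))
E
```

```text
front LO LI RI RO [[0.4861, 0.0858], [0.4901, 0.0649], [0.503, -0.022], [0.5054, -0.0434]]
Li (0.14107849738335707, array([0.56976503, 0.07601906], dtype=float32))
Ri (0.14909618213182763, array([ 0.58441484, -0.00971256], dtype=float32))
Ro (0.15981795365164553, array([ 0.55077267, -0.03676484], dtype=float32))
Lo (0.1455128469168069, array([0.53528804, 0.09316705], dtype=float32))
front edge yaw 0.14881787911723768 width 0.13069817381664559 0.08792629646810846
yaw 0.14508733975759236 mid lateral inner -0.05063008255176107 gap 0.0869489218875485 front mid [0.49615306 0.0213282 ] -0.05062912590147495 stage seat est [0.61489225 0.03867767] pin along [0.18449489]
TCP lat -0.15764642252942185
yaw 0.148 mid lateral inner -0.052307033069673145 gap 0.08695467228708614 front mid [0.49615306 0.0213282 ] -0.05206783236424715 stage seat est [0.61484121 0.03902344] pin along [0.18449767]
TCP lat -0.15928378245873584
TCP [ 0.57926666 -0.07468137  0.31871661] 0.15177468095955293
tray pts in tool frame mm: rear plate L, ear rear L, ear front L, front plate L
 [[ -8.9  51.5]
 [ 59.1  60.6]
 [ 99.6  60.9]
 [109.   50. ]]
```

servo_tool:
  deltas:
    - {"dx": -12,"dy": 11,"dz": -5,"rx": 0,"ry": 0,"rz": -0.004,"fingers": 1}
    - {"dx": -22,"dy": 21,"dz": -10,"rx": 0,"ry": 0,"rz": 0,"fingers": 1}
    - {"dx": -26,"dy": 25,"dz": -15,"rx": 0,"ry": 0,"rz": 0,"fingers": 1}
    - {"dx": -22,"dy": 21,"dz": -20,"rx": 0,"ry": 0,"rz": 0,"fingers": 1}
    - {"dx": -16,"dy": 15,"dz": -25,"rx": 0,"ry": 0,"rz": 0,"fingers": 1}
    - {"dx": 0,"dy": 0,"dz": -30,"rx": 0,"ry": 0,"rz": 0,"fingers": 1}
    - {"dx": 0,"dy": 0,"dz": -20,"rx": 0,"ry": 0,"rz": 0,"fingers": 1}
    - {"dx": 0,"dy": 0,"dz": -8,"rx": 0,"ry": 0,"rz": 0,"fingers": 1}

```text
clock: 6.2
tcp_pos: [0.4796, 0.0175, 0.1839]
orientation: [-0.001, 0.654, 0.757, -0.001]
wrist_force: [0.3, -0.1, -2.3]
finger_gap: 0.0093
```

servo_tool:
  deltas:
    - {"dx": 0,"dy": 0,"dz": 0,"rx": 0,"ry": 0,"rz": 0,"fingers": 1}
    - {"dx": 0,"dy": 0,"dz": 0,"rx": 0,"ry": 0,"rz": 0,"fingers": 1}

```text
clock: 6.4
tcp_pos: [0.482, 0.0172, 0.1867]
orientation: [0.0, 0.654, 0.757, 0.0]
wrist_force: [0.3, 0.4, -2.7]
finger_gap: 0.0093
```

```bash
python3 - <<'E'
from h import *
s=env.get_state(); r=read_camera("wrist"); np.savez("pics/w4.npz",img=r["img"],p=s["tcp_pos"],q=s["orientation"],K=r["intrinsics"],H=r["hand_eye"])
print(s["clock"],s["tcp_pos"],s["orientation"],tool_yaw(s["orientation"]),s["wrist_force"],s["ft_torque"],s["finger_gap"])
cv2.imwrite("pics/w4.png",cv2.resize(r["img"][70:420,230:600,::-1],None,fx=1.7,fy=1.7,interpolation=cv2.INTER_CUBIC))
E
```

```text
6.4 [0.48198759 0.01722146 0.18670958] [4.66692935e-04 6.53928950e-01 7.56555760e-01 3.02982559e-04] 0.14526410152737965 [ 0.2783245   0.38484172 -2.65552604] [-0.02559797  0.1075155   0.02155415] 0.009347211907793926
```

View pics/w4.png

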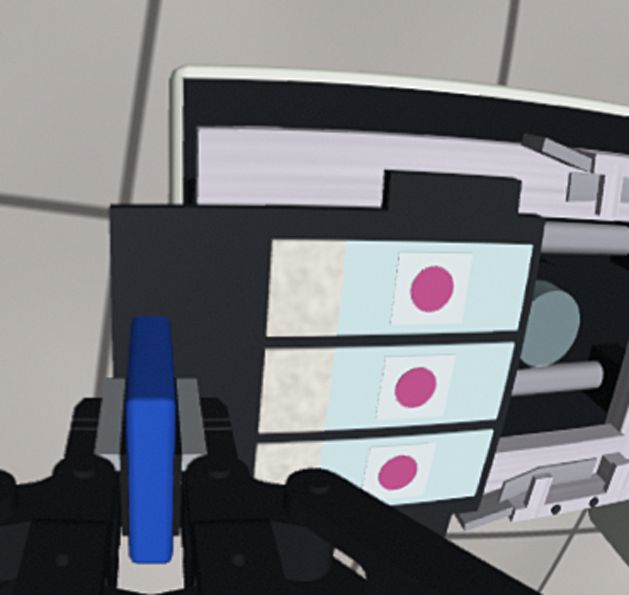

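The tray hovers over the ledges: left ear at (386–520, 170–180) in the crop, clear of the flare at (525,135), the left ledge edge showing outside it.

```bash
python3 - <<'E'
from h import *
f=np.load("pics/w4.npz"); r=dict(intrinsics=f["K"],hand_eye=f["H"]); pose=(f["p"],f["q"])
c=lambda *p:np.array(p)/1.7+[230,70]-.2
e=np.array([np.cos(.148),np.sin(.148)]); n=np.array([-e[1],e[0]])
def S(nm,p,z):
    P=unproj(r,c(*p),z,pose)[:,:2]-pose[0][:2]; print(nm,(np.c_[P@e,P@n]*1e3).round(1).tolist())
zt=pose[0][2]-.0794
S("ear L rear,front",[(386,170),(520,180)],zt); S("plate L rear, mid, front",[(111,205),(385,208),(543,215)],zt)
S("plate front R",[(447,535)],zt)
S("ledge L outer",[(198,127),(300,127),(420,132),(500,139)],.085)
S("flare L start, inner end (top z)",[(525,135),(592,152)],.099)
S("flare L bottom",[(527,143)],.085)
S("flare R tip top",[(459,520)],.099)
S("ledge R inner",[(498,448),(600,430)],.085)
P=np.array([.6149,.039])-pose[0][:2]; print("expected stage seat rel TCP",P@e*1e3,P@n*1e3)
E
```

```text
ear L rear,front [[59.3, 61.3], [99.8, 60.7]]
plate L rear, mid, front [[-8.5, 51.8], [59.8, 51.7], [109.2, 51.4]]
plate front R [[100.6, -58.1]]
ledge L outer [[13.8, 68.7], [41.9, 69.4], [78.0, 69.7], [105.6, 69.6]]
flare L start, inner end (top z) [[105.5, 72.4], [131.7, 69.7]]
flare L bottom [[115.9, 69.2]]
flare R tip top [[109.3, -59.3]]
ledge R inner [[127.0, -39.2], [177.2, -37.0]]
expected stage seat rel TCP 134.67087736268886 1.9411564371684933
```

servo_tool:
  deltas:
    - {"dx": -0.3,"dy": 2.2,"dz": -4,"rx": 0,"ry": 0,"rz": 0.004,"fingers": 1}
    - {"dx": 0,"dy": 0,"dz": -4,"rx": 0,"ry": 0,"rz": 0,"fingers": 1}
    - {"dx": 0,"dy": 0,"dz": -4,"rx": 0,"ry": 0,"rz": 0,"fingers": 1}
    - {"dx": 0,"dy": 0,"dz": -1.5,"rx": 0,"ry": 0,"rz": 0,"fingers": 1}
    - {"dx": 0,"dy": 0,"dz": 0,"rx": 0,"ry": 0,"rz": 0,"fingers": 1}
    - {"dx": 0,"dy": 0,"dz": 0,"rx": 0,"ry": 0,"rz": 0,"fingers": 1}

```text
clock: 7.05
tcp_pos: [0.4811, 0.0199, 0.1724]
orientation: [-0.0, 0.652, 0.758, -0.0]
wrist_force: [0.2, 0.7, -2.1]
finger_gap: 0.0095
```

```bash
python3 - <<'E'
from h import *
s=env.get_state(); r=read_camera("wrist"); np.savez("pics/w5.npz",img=r["img"],p=s["tcp_pos"],q=s["orientation"],K=r["intrinsics"],H=r["hand_eye"])
print(s["clock"],s["tcp_pos"],s["orientation"],tool_yaw(s["orientation"]),s["wrist_force"],s["ft_torque"])
cv2.imwrite("pics/w5.png",cv2.resize(r["img"][120:400,340:640,::-1],None,fx=2.1,fy=2.1,interpolation=cv2.INTER_CUBIC))
E
```

```text
7.05 [0.48111798 0.0198906  0.17238057] [-2.01709673e-05  6.52128863e-01  7.58108135e-01 -1.10678561e-05] 0.15001796039583434 [ 0.18794954  0.74986461 -2.12048607] [-0.03482266  0.06792895 -0.06535048]
```

View pics/w5.png

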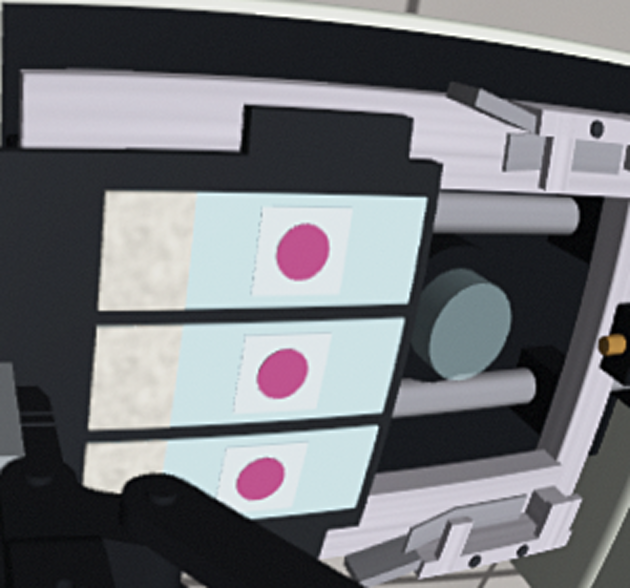

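Now about 3 mm above the ledges, left ear front corner at (412,118) and left flare tip at (450,85) in the crop.

```bash
python3 - <<'E'
from h import *
f=np.load("pics/w5.npz"); r=dict(intrinsics=f["K"],hand_eye=f["H"]); pose=(f["p"],f["q"])
c=lambda *p:np.array(p)/2.1+[340,120]-.25
e=np.array([np.cos(.148),np.sin(.148)]); n=np.array([-e[1],e[0]])
def S(nm,p,z):
    P=unproj(r,c(*p),z,pose)[:,:2]-pose[0][:2]; print(nm,(np.c_[P@e,P@n]*1e3).round(1).tolist())
zt=pose[0][2]-.0794
S("ear L rear,front",[(246,104),(412,118)],zt); S("plate L",[(20,148),(243,154),(441,163)],zt)
S("plate front R",[(356,525)],zt)
S("ledge L outer",[(22,70),(150,73),(300,81),(440,94)],.085)
S("ledge L inner near bay",[(440,191),(620,196)],.085)
S("flare L tip top outer",[(450,84)],.099)
S("flare R tip top",[(346,563)],.099)
S("ledge R inner top edge",[(372,488),(470,475),(558,463)],.085)
S("wall blocks L inner top, R inner top",[(552,113),(447,524)],.099)
S("pin tip",[(602,345)],.0875)
E
```

```text
ear L rear,front [[58.9, 61.9], [99.5, 61.1]]
plate L [[13.2, 51.9], [59.1, 51.6], [109.3, 51.5]]
plate front R [[108.9, -47.6]]
ledge L outer [[14.0, 66.3], [40.4, 66.4], [74.4, 66.4], [112.2, 66.1]]
ledge L inner near bay [[116.1, 43.0], [184.6, 43.9]]
flare L tip top outer [[104.7, 69.9]]
flare R tip top [[105.5, -55.7]]
ledge R inner top edge [[116.2, -41.6], [152.1, -41.8], [191.2, -43.0]]
wall blocks L inner top, R inner top [[137.0, 66.1], [136.6, -47.1]]
pin tip [[190.3, -0.5]]
```

servo_tool:
  deltas:
    - {"dx": 0.2,"dy": -1.1,"dz": -1.5,"rx": 0,"ry": 0,"rz": -0.002,"fingers": 1}
    - {"dx": 0,"dy": 0,"dz": -1,"rx": 0,"ry": 0,"rz": 0,"fingers": 1}
    - {"dx": 0,"dy": 0,"dz": -0.5,"rx": 0,"ry": 0,"rz": 0,"fingers": 1}
    - {"dx": 0,"dy": 0,"dz": 0,"rx": 0,"ry": 0,"rz": 0,"fingers": 1}
    - {"dx": 0,"dy": 0,"dz": 0,"rx": 0,"ry": 0,"rz": 0,"fingers": 1}

```text
clock: 7.6
tcp_pos: [0.4813, 0.0187, 0.1695]
orientation: [0.0, 0.653, 0.757, 0.0]
wrist_force: [0.5, -0.8, -1.1]
finger_gap: 0.0094
```

```bash
cat > st.py <<'E'
from h import *
s=env.get_state(); p=s["tcp_pos"]; e=np.array([np.cos(.148),np.sin(.148)]); n=np.array([-e[1],e[0]])
d=p[:2]-[.6149,.039]; F=s["wrist_force"]
print("t",s["clock"],"along/lat mm",(d@e*1e3).round(1),(d@n*1e3).round(1),"z",(p[2]*1e3).round(1),"yaw",tool_yaw(s["orientation"]).round(4),"F along/lat/z",(F[:2]@e).round(1),(F[:2]@n).round(1),F[2].round(1),"M",s["ft_torque"].round(2),s["finger_gap"].round(4), "tilt", (2*s["orientation"][[0,3]]).round(4))
E
python3 st.py
```

```text
Traceback (most recent call last):
  File "st.py", line 4, in <module>
    print("t",s["clock"],"along/lat mm",(d@e*1e3).round(1),(d@n*1e3).round(1),"z",(p[2]*1e3).round(1),"yaw",tool_yaw(s["orientation"]).round(4),"F along/lat/z",(F[:2]@e).round(1),(F[:2]@n).round(1),F[2].round(1),"M",s["ft_torque"].round(2),s["finger_gap"].round(4), "tilt", (2*s["orientation"][[0,3]]).round(4))
                                                                                                                                                                                                                                                ^^^^^^^^^^^^^^^^^^^^^
AttributeError: 'float' object has no attribute 'round'
```

servo_tool:
  deltas:
    - {"dx": 0,"dy": 0,"dz": -0.3,"rx": 0,"ry": 0,"rz": 0,"fingers": 1}
    - {"dx": 0,"dy": 0,"dz": 0,"rx": 0,"ry": 0,"rz": 0,"fingers": 1}
    - {"dx": 0,"dy": 0,"dz": 0,"rx": 0,"ry": 0,"rz": 0,"fingers": 1}

```text
clock: 7.9
tcp_pos: [0.4813, 0.0188, 0.1694]
orientation: [0.0, 0.653, 0.757, 0.0]
wrist_force: [-1.5, -0.4, 3.3]
finger_gap: 0.0091
```

```bash
sed -i 's/s\["finger_gap"\].round(4)/s["finger_gap"]/' st.py; python3 st.py
```

```text
t 7.9 along/lat mm -135.1 -0.3 z 169.4 yaw 0.148 F along/lat/z -1.5 -0.1 3.3 M [-0.14  0.33 -0.08] 0.009101824197139466 tilt [0.0004 0.0001]
```

servo_tool:
  deltas:
    - {"dx": 0,"dy": 0,"dz": 0.2,"rx": 0,"ry": 0,"rz": 0,"fingers": 1}
    - {"dx": 2.97,"dy": 0.44,"dz": 0,"rx": 0,"ry": 0,"rz": 0,"fingers": 1}
    - {"dx": 2.97,"dy": 0.44,"dz": 0,"rx": 0,"ry": 0,"rz": 0,"fingers": 1}
    - {"dx": 2.97,"dy": 0.44,"dz": 0,"rx": 0,"ry": 0,"rz": 0,"fingers": 1}
    - {"dx": 2.97,"dy": 0.44,"dz": 0,"rx": 0,"ry": 0,"rz": 0,"fingers": 1}
    - {"dx": 0,"dy": 0,"dz": 0,"rx": 0,"ry": 0,"rz": 0,"fingers": 1}

```text
clock: 8.5
tcp_pos: [0.4938, 0.0206, 0.1694]
orientation: [0.0, 0.653, 0.757, 0.0]
wrist_force: [-2.3, -0.9, 3.1]
finger_gap: 0.0094
```

```bash
python3 st.py
```

```text
t 8.5 along/lat mm -122.5 -0.4 z 169.4 yaw 0.148 F along/lat/z -2.4 -0.5 3.1 M [-0.22  0.42 -0.12] 0.009406352406317304 tilt [0.0005 0.0005]
```

servo_tool:
  deltas:
    - {"dx": 0,"dy": 0,"dz": 0.3,"rx": 0,"ry": 0,"rz": 0,"fingers": 1}
    - {"dx": 2.47,"dy": 0.37,"dz": 0,"rx": 0,"ry": 0,"rz": 0,"fingers": 1}
    - {"dx": 2.47,"dy": 0.37,"dz": 0,"rx": 0,"ry": 0,"rz": 0,"fingers": 1}
    - {"dx": 2.47,"dy": 0.37,"dz": 0,"rx": 0,"ry": 0,"rz": 0,"fingers": 1}
    - {"dx": 0,"dy": 0,"dz": 0,"rx": 0,"ry": 0,"rz": 0,"fingers": 1}

```text
clock: 9.0
tcp_pos: [0.5013, 0.0217, 0.1695]
orientation: [0.0, 0.653, 0.758, 0.0]
wrist_force: [1.1, 0.1, -0.9]
finger_gap: 0.0094
```

```bash
python3 st.py
```

```text
t 9.0 along/lat mm -114.9 -0.4 z 169.5 yaw 0.1482 F along/lat/z 1.1 -0.0 -0.9 M [-0.1  -0.   -0.01] 0.009422433075955734 tilt [0.0005 0.0007]
```

servo_tool:
  deltas:
    - {"dx": 2.47,"dy": 0.37,"dz": 0,"rx": 0,"ry": 0,"rz": 0,"fingers": 1}
    - {"dx": 2.47,"dy": 0.37,"dz": 0,"rx": 0,"ry": 0,"rz": 0,"fingers": 1}
    - {"dx": 0,"dy": 0,"dz": 0,"rx": 0,"ry": 0,"rz": 0,"fingers": 1}

```text
clock: 9.3
tcp_pos: [0.5061, 0.0225, 0.1696]
orientation: [0.0, 0.653, 0.758, 0.0]
wrist_force: [0.6, -0.1, -1.5]
finger_gap: 0.0094
```

servo_tool:
  deltas:
    - {"dx": 1.98,"dy": 0.3,"dz": 0,"rx": 0,"ry": 0,"rz": 0,"fingers": 1}
    - {"dx": 1.98,"dy": 0.3,"dz": 0,"rx": 0,"ry": 0,"rz": 0,"fingers": 1}
    - {"dx": 0,"dy": 0,"dz": 0,"rx": 0,"ry": 0,"rz": 0,"fingers": 1}

```text
clock: 9.6
tcp_pos: [0.5099, 0.023, 0.1696]
orientation: [0.0, 0.653, 0.757, 0.0]
wrist_force: [0.5, 0.9, -1.7]
finger_gap: 0.0096
```

```bash
python3 st.py
```

```text
t 9.6 along/lat mm -106.2 -0.3 z 169.6 yaw 0.1481 F along/lat/z 0.6 0.8 -1.7 M [-0.02  0.02 -0.01] 0.009602411390238938 tilt [0.0003 0.0005]
```

servo_tool:
  deltas:
    - {"dx": 1.98,"dy": 0.3,"dz": 0,"rx": 0,"ry": 0,"rz": 0,"fingers": 1}
    - {"dx": 1.98,"dy": 0.3,"dz": 0,"rx": 0,"ry": 0,"rz": 0,"fingers": 1}
    - {"dx": 0,"dy": 0,"dz": 0,"rx": 0,"ry": 0,"rz": 0,"fingers": 1}

```text
clock: 9.9
tcp_pos: [0.5139, 0.0236, 0.1696]
orientation: [0.0, 0.653, 0.757, 0.0]
wrist_force: [-0.2, 0.7, -2.0]
finger_gap: 0.0094
```

servo_tool:
  deltas:
    - {"dx": 1.98,"dy": 0.3,"dz": 0,"rx": 0,"ry": 0,"rz": 0,"fingers": 1}
    - {"dx": 1.98,"dy": 0.3,"dz": 0,"rx": 0,"ry": 0,"rz": 0,"fingers": 1}
    - {"dx": 0,"dy": 0,"dz": 0,"rx": 0,"ry": 0,"rz": 0,"fingers": 1}

```text
clock: 10.2
tcp_pos: [0.5179, 0.0242, 0.1696]
orientation: [0.0, 0.653, 0.757, 0.0]
wrist_force: [-0.5, -0.0, -1.4]
finger_gap: 0.0093
```

```bash
python3 st.py
```

```text
t 10.2 along/lat mm -98.2 -0.3 z 169.6 yaw 0.1481 F along/lat/z -0.5 0.1 -1.4 M [-0.01  0.1   0.02] 0.009295534407885178 tilt [0.0004 0.0004]
```

servo_tool:
  deltas:
    - {"dx": 1.98,"dy": 0.3,"dz": 0,"rx": 0,"ry": 0,"rz": 0,"fingers": 1}
    - {"dx": 1.98,"dy": 0.3,"dz": 0,"rx": 0,"ry": 0,"rz": 0,"fingers": 1}
    - {"dx": 0,"dy": 0,"dz": 0,"rx": 0,"ry": 0,"rz": 0,"fingers": 1}

```text
clock: 10.5
tcp_pos: [0.5212, 0.0248, 0.1695]
orientation: [-0.0, 0.653, 0.757, -0.0]
wrist_force: [-2.5, -0.9, 0.3]
finger_gap: 0.0094
```

servo_tool:
  deltas:
    - {"dx": 1.98,"dy": 0.3,"dz": 0,"rx": 0,"ry": 0,"rz": 0,"fingers": 1}
    - {"dx": 0,"dy": 0,"dz": 0,"rx": 0,"ry": 0,"rz": 0,"fingers": 1}

```text
clock: 10.7
tcp_pos: [0.5226, 0.0251, 0.1695]
orientation: [-0.001, 0.653, 0.757, -0.001]
wrist_force: [-5.5, -0.5, 2.3]
finger_gap: 0.0092
```

```bash
python3 st.py
```

```text
t 10.7 along/lat mm -93.4 -0.2 z 169.5 yaw 0.1479 F along/lat/z -5.5 0.3 2.3 M [-0.27  0.82 -0.05] 0.009198273788944089 tilt [-0.0012 -0.0015]
```

servo_tool:
  deltas:
    - {"dx": 1.48,"dy": 0.22,"dz": 0.2,"rx": 0,"ry": 0,"rz": 0,"fingers": 1}
    - {"dx": 1.48,"dy": 0.22,"dz": 0,"rx": 0,"ry": 0,"rz": 0,"fingers": 1}
    - {"dx": 0,"dy": 0,"dz": 0,"rx": 0,"ry": 0,"rz": 0,"fingers": 1}

```text
clock: 11.0
tcp_pos: [0.5252, 0.0255, 0.1696]
orientation: [-0.001, 0.653, 0.757, -0.001]
wrist_force: [-5.4, -1.3, 0.7]
finger_gap: 0.0094
```

```bash
python3 st.py
```

```text
t 11.0 along/lat mm -90.7 -0.1 z 169.6 yaw 0.1479 F along/lat/z -5.5 -0.4 0.7 M [-0.28  0.94  0.  ] 0.009448245575743591 tilt [-0.0017 -0.0018]
```

Ramp resistance is about 5 N, as expected, with no lateral load. I'm continuing.

servo_tool:
  deltas:
    - {"dx": 1.48,"dy": 0.22,"dz": 0,"rx": 0,"ry": 0,"rz": 0,"fingers": 1}
    - {"dx": 1.48,"dy": 0.22,"dz": 0,"rx": 0,"ry": 0,"rz": 0,"fingers": 1}
    - {"dx": 0,"dy": 0,"dz": 0,"rx": 0,"ry": 0,"rz": 0,"fingers": 1}

```text
clock: 11.3
tcp_pos: [0.5278, 0.0259, 0.1696]
orientation: [-0.001, 0.653, 0.757, -0.001]
wrist_force: [-6.4, -0.0, 2.6]
finger_gap: 0.0088
```

servo_tool:
  deltas:
    - {"dx": 1.48,"dy": 0.22,"dz": 0,"rx": 0,"ry": 0,"rz": 0,"fingers": 1}
    - {"dx": 1.48,"dy": 0.22,"dz": 0,"rx": 0,"ry": 0,"rz": 0,"fingers": 1}
    - {"dx": 0,"dy": 0,"dz": 0,"rx": 0,"ry": 0,"rz": 0,"fingers": 1}

```text
clock: 11.6
tcp_pos: [0.5311, 0.0264, 0.1696]
orientation: [-0.001, 0.653, 0.757, -0.001]
wrist_force: [-5.7, -1.0, 2.8]
finger_gap: 0.0093
```

```bash
python3 st.py
```

```text
t 11.6 along/lat mm -84.7 -0.1 z 169.6 yaw 0.1479 F along/lat/z -5.8 -0.2 2.8 M [-0.29  0.92 -0.03] 0.00929261485544917 tilt [-0.0017 -0.0016]
```

servo_tool:
  deltas:
    - {"dx": 1.98,"dy": 0.3,"dz": 0.2,"rx": 0,"ry": 0,"rz": 0,"fingers": 1}
    - {"dx": 1.98,"dy": 0.3,"dz": 0,"rx": 0,"ry": 0,"rz": 0,"fingers": 1}
    - {"dx": 1.98,"dy": 0.3,"dz": 0,"rx": 0,"ry": 0,"rz": 0,"fingers": 1}
    - {"dx": 0,"dy": 0,"dz": 0,"rx": 0,"ry": 0,"rz": 0,"fingers": 1}

```text
clock: 12.0
tcp_pos: [0.5375, 0.0274, 0.1696]
orientation: [-0.001, 0.653, 0.757, -0.001]
wrist_force: [-3.7, -0.5, -0.4]
finger_gap: 0.0098
```

```bash
python3 st.py
```

```text
t 12.0 along/lat mm -78.2 -0.1 z 169.6 yaw 0.148 F along/lat/z -3.7 0.1 -0.4 M [-0.17  0.86 -0.1 ] 0.009764088200474395 tilt [-0.0013 -0.0011]
```

servo_tool:
  deltas:
    - {"dx": 1.98,"dy": 0.3,"dz": 0,"rx": 0,"ry": 0,"rz": 0,"fingers": 1}
    - {"dx": 1.98,"dy": 0.3,"dz": 0,"rx": 0,"ry": 0,"rz": 0,"fingers": 1}
    - {"dx": 1.98,"dy": 0.3,"dz": 0,"rx": 0,"ry": 0,"rz": 0,"fingers": 1}
    - {"dx": 1.98,"dy": 0.3,"dz": 0,"rx": 0,"ry": 0,"rz": 0,"fingers": 1}

```text
clock: 12.4
tcp_pos: [0.5461, 0.0285, 0.1697]
orientation: [-0.0, 0.653, 0.757, -0.0]
wrist_force: [-3.5, -0.9, -2.1]
finger_gap: 0.0095
```

servo_tool:
  deltas:
    - {"dx": 1.98,"dy": 0.3,"dz": 0,"rx": 0,"ry": 0,"rz": 0,"fingers": 1}
    - {"dx": 1.98,"dy": 0.3,"dz": 0,"rx": 0,"ry": 0,"rz": 0,"fingers": 1}
    - {"dx": 0,"dy": 0,"dz": 0,"rx": 0,"ry": 0,"rz": 0,"fingers": 1}

```text
clock: 12.7
tcp_pos: [0.5507, 0.0291, 0.1698]
orientation: [0.0, 0.653, 0.757, 0.0]
wrist_force: [-0.3, 1.3, -4.1]
finger_gap: 0.0095
```

```bash
python3 st.py
```

```text
t 12.7 along/lat mm -65.0 -0.3 z 169.8 yaw 0.1481 F along/lat/z -0.1 1.3 -4.1 M [-0.16  0.52 -0.04] 0.009464753953001953 tilt [0.0004 0.0006]
```

servo_tool:
  deltas:
    - {"dx": 1.98,"dy": 0.3,"dz": -0.1,"rx": 0,"ry": 0,"rz": 0,"fingers": 1}
    - {"dx": 1.98,"dy": 0.3,"dz": 0,"rx": 0,"ry": 0,"rz": 0,"fingers": 1}
    - {"dx": 1.98,"dy": 0.3,"dz": 0,"rx": 0,"ry": 0,"rz": 0,"fingers": 1}

```text
clock: 13.0
tcp_pos: [0.5562, 0.03, 0.1699]
orientation: [0.0, 0.653, 0.757, 0.0]
wrist_force: [-2.7, -0.5, -3.7]
finger_gap: 0.0094
```

servo_tool:
  deltas:
    - {"dx": 1.48,"dy": 0.22,"dz": 0,"rx": 0,"ry": 0,"rz": 0,"fingers": 1}
    - {"dx": 1.48,"dy": 0.22,"dz": 0,"rx": 0,"ry": 0,"rz": 0,"fingers": 1}
    - {"dx": 0,"dy": 0,"dz": 0,"rx": 0,"ry": 0,"rz": 0,"fingers": 1}

```text
clock: 13.3
tcp_pos: [0.5593, 0.0305, 0.1699]
orientation: [0.0, 0.653, 0.757, 0.0]
wrist_force: [-1.3, -0.9, -4.6]
finger_gap: 0.0094
```

```bash
python3 st.py
```

```text
t 13.3 along/lat mm -56.2 -0.3 z 169.9 yaw 0.1481 F along/lat/z -1.4 -0.7 -4.6 M [-0.11  0.46  0.03] 0.009392874879484373 tilt [0.0004 0.0004]
```

servo_tool:
  deltas:
    - {"dx": 0.99,"dy": 0.15,"dz": -0.2,"rx": 0,"ry": 0,"rz": 0,"fingers": 1}
    - {"dx": 0.99,"dy": 0.15,"dz": 0,"rx": 0,"ry": 0,"rz": 0,"fingers": 1}
    - {"dx": 0,"dy": 0,"dz": 0,"rx": 0,"ry": 0,"rz": 0,"fingers": 1}

```text
clock: 13.6
tcp_pos: [0.5609, 0.0307, 0.1698]
orientation: [-0.0, 0.653, 0.757, -0.0]
wrist_force: [-3.5, -0.1, -2.5]
finger_gap: 0.0092
```

servo_tool:
  deltas:
    - {"dx": 0.99,"dy": 0.15,"dz": 0,"rx": 0,"ry": 0,"rz": 0,"fingers": 1}
    - {"dx": 0.99,"dy": 0.15,"dz": 0,"rx": 0,"ry": 0,"rz": 0,"fingers": 1}
    - {"dx": 0,"dy": 0,"dz": 0,"rx": 0,"ry": 0,"rz": 0,"fingers": 1}

```text
clock: 13.9
tcp_pos: [0.5629, 0.0311, 0.1697]
orientation: [-0.0, 0.653, 0.757, -0.0]
wrist_force: [-4.2, 0.0, -1.9]
finger_gap: 0.0091
```

```bash
python3 st.py
```

```text
t 13.9 along/lat mm -52.6 -0.2 z 169.7 yaw 0.148 F along/lat/z -4.1 0.7 -1.9 M [-0.19  0.9  -0.04] 0.009142398740805996 tilt [-0.0001 -0.    ]
```

servo_tool:
  deltas:
    - {"dx": 0.99,"dy": 0.15,"dz": 0,"rx": 0,"ry": 0,"rz": 0,"fingers": 1}
    - {"dx": 0,"dy": 0,"dz": 0,"rx": 0,"ry": 0,"rz": 0,"fingers": 1}

```text
clock: 14.1
tcp_pos: [0.5639, 0.0312, 0.1697]
orientation: [-0.0, 0.653, 0.757, -0.0]
wrist_force: [-4.5, -1.0, -2.1]
finger_gap: 0.0094
```

servo_tool:
  deltas:
    - {"dx": 0.99,"dy": 0.15,"dz": 0,"rx": 0,"ry": 0,"rz": 0,"fingers": 1}
    - {"dx": 0,"dy": 0,"dz": 0,"rx": 0,"ry": 0,"rz": 0,"fingers": 1}

```text
clock: 14.3
tcp_pos: [0.5643, 0.0312, 0.1697]
orientation: [-0.0, 0.653, 0.757, -0.001]
wrist_force: [-6.5, -0.3, -1.1]
finger_gap: 0.0092
```

```bash
python3 st.py
```

```text
t 14.3 along/lat mm -51.2 -0.2 z 169.7 yaw 0.148 F along/lat/z -6.5 0.7 -1.1 M [-0.34  1.21  0.02] 0.009227060508909469 tilt [-0.0007 -0.0012]
```

servo_tool:
  deltas:
    - {"dx": 0.59,"dy": 0.09,"dz": 0,"rx": 0,"ry": 0,"rz": 0,"fingers": 1}
    - {"dx": 0,"dy": 0,"dz": 0,"rx": 0,"ry": 0,"rz": 0,"fingers": 1}
    - {"dx": 0,"dy": 0,"dz": 0,"rx": 0,"ry": 0,"rz": 0,"fingers": 1}

```text
clock: 14.6
tcp_pos: [0.5644, 0.0312, 0.1697]
orientation: [-0.001, 0.653, 0.757, -0.001]
wrist_force: [-8.8, -1.3, 0.2]
finger_gap: 0.0094
```

```bash
python3 st.py
```

```text
t 14.6 along/lat mm -51.1 -0.2 z 169.7 yaw 0.1479 F along/lat/z -8.9 0.0 0.2 M [-0.43  1.49 -0.01] 0.009432893729279336 tilt [-0.0012 -0.0019]
```

servo_tool:
  deltas:
    - {"dx": 0.69,"dy": 0.1,"dz": 0,"rx": 0,"ry": 0,"rz": 0,"fingers": 1}
    - {"dx": 0,"dy": 0,"dz": 0,"rx": 0,"ry": 0,"rz": 0,"fingers": 1}
    - {"dx": 0,"dy": 0,"dz": 0,"rx": 0,"ry": 0,"rz": 0,"fingers": 1}

```text
clock: 14.9
tcp_pos: [0.5645, 0.0313, 0.1697]
orientation: [-0.001, 0.653, 0.757, -0.001]
wrist_force: [-11.2, -2.4, 2.3]
finger_gap: 0.0093
```

```bash
python3 st.py; python3 - <<'E'
from h import *
r=read_camera("wrist"); cv2.imwrite("pics/w6.png",cv2.resize(r["img"][100:400,260:640,::-1],None,fx=2,fy=2,interpolation=cv2.INTER_CUBIC))
E
```

```text
t 14.9 along/lat mm -51.0 -0.2 z 169.7 yaw 0.1479 F along/lat/z -11.4 -0.7 2.3 M [-0.42  1.86  0.05] 0.009344715091614216 tilt [-0.002  -0.0029]
```

View pics/w6.png

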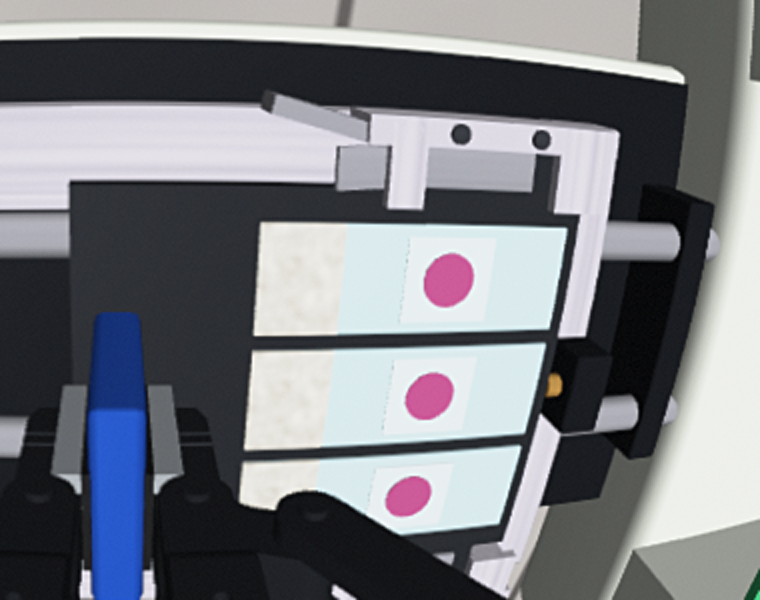

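The picture shows the tray home: the left ear's front corner meets the stop block at (555,185) and the brass pin at (553,385) is pushed back. I'm easing the push, then releasing.

servo_tool:
  deltas:
    - {"dx": -0.6,"dy": -0.09,"dz": 0,"rx": 0,"ry": 0,"rz": 0,"fingers": 1}
    - {"dx": -0.4,"dy": -0.06,"dz": 0,"rx": 0,"ry": 0,"rz": 0,"fingers": 1}
    - {"dx": 0,"dy": 0,"dz": 0,"rx": 0,"ry": 0,"rz": 0,"fingers": 1}
  newtons: 20

```text
clock: 15.25
tcp_pos: [0.5644, 0.0312, 0.1697]
orientation: [-0.0, 0.653, 0.757, -0.001]
wrist_force: [-7.4, -0.2, -0.6]
finger_gap: 0.0092
```

```bash
python3 st.py
```

```text
t 15.25 along/lat mm -51.1 -0.3 z 169.7 yaw 0.148 F along/lat/z -7.4 0.9 -0.6 M [-0.29  1.35 -0.01] 0.009248006782796392 tilt [-0.0008 -0.0014]
```

servo_tool:
  deltas:
    - {"dx": 0,"dy": 0,"dz": 0,"rx": 0,"ry": 0,"rz": 0,"fingers": 0.7}
    - {"dx": 0,"dy": 0,"dz": 0,"rx": 0,"ry": 0,"rz": 0,"fingers": 0.5}
    - {"dx": 0,"dy": 0,"dz": 0,"rx": 0,"ry": 0,"rz": 0,"fingers": 0.3}
    - {"dx": 0,"dy": 0,"dz": 0,"rx": 0,"ry": 0,"rz": 0,"fingers": 0}
    - {"dx": 0,"dy": 0,"dz": 0,"rx": 0,"ry": 0,"rz": 0,"fingers": 0}
    - {"dx": 0,"dy": 0,"dz": 0,"rx": 0,"ry": 0,"rz": 0,"fingers": 0}

```text
clock: 15.85
tcp_pos: [0.5655, 0.0314, 0.1699]
orientation: [0.0, 0.653, 0.757, 0.0]
wrist_force: [0.3, -0.3, 0.3]
finger_gap: 0.0431
```

servo_tool:
  deltas:
    - {"dx": 0,"dy": 0,"dz": 4,"rx": 0,"ry": 0,"rz": 0,"fingers": 0}
    - {"dx": 0,"dy": 0,"dz": 10,"rx": 0,"ry": 0,"rz": 0,"fingers": 0}
    - {"dx": 0,"dy": 0,"dz": 20,"rx": 0,"ry": 0,"rz": 0,"fingers": 0}
    - {"dx": 0,"dy": 0,"dz": 35,"rx": 0,"ry": 0,"rz": 0,"fingers": 0}
    - {"dx": 0,"dy": 0,"dz": 35,"rx": 0,"ry": 0,"rz": 0,"fingers": 0}
    - {"dx": 0,"dy": 0,"dz": 10,"rx": 0,"ry": 0,"rz": 0,"fingers": 0}
    - {"dx": 0,"dy": 0,"dz": 0,"rx": 0,"ry": 0,"rz": 0,"fingers": 0}
    - {"dx": 0,"dy": 0,"dz": 0,"rx": 0,"ry": 0,"rz": 0,"fingers": 0}

```text
clock: 16.65
tcp_pos: [0.5649, 0.0314, 0.2832]
orientation: [-0.0, 0.653, 0.757, -0.0]
wrist_force: [-0.6, -0.2, -0.3]
finger_gap: 0.0427
```

```bash
python3 st.py; python3 - <<'E'
from h import *
s=env.get_state(); r=read_camera("wrist"); cv2.imwrite("pics/w7.png",cv2.resize(r["img"][100:400,200:580,::-1],None,fx=2,fy=2,interpolation=cv2.INTER_CUBIC))
np.savez("pics/w7.npz",img=r["img"],p=s["tcp_pos"],q=s["orientation"],K=r["intrinsics"],H=r["hand_eye"])
E
```

```text
t 16.65 along/lat mm -50.6 -0.2 z 283.2 yaw 0.1479 F along/lat/z -0.6 -0.1 -0.3 M [ 0.02 -0.01 -0.03] 0.04265690543781207 tilt [-0.0004 -0.0003]
```

View pics/w7.png

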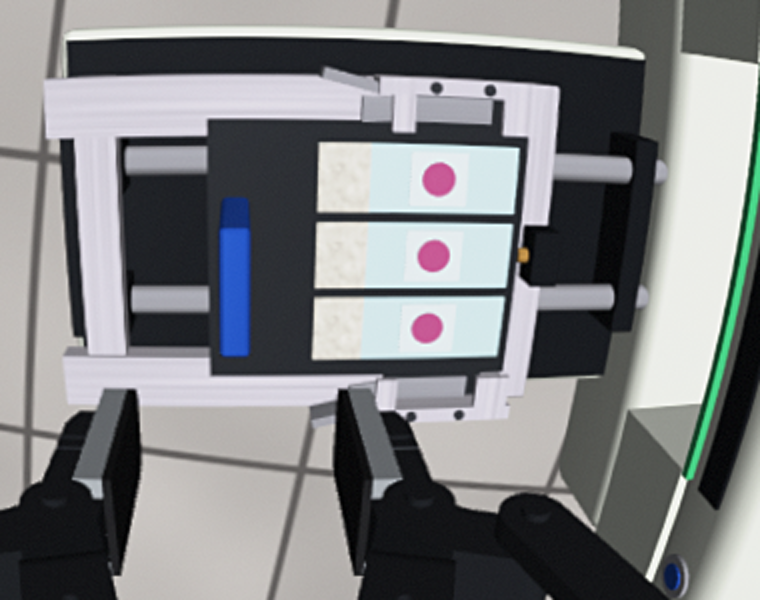

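The tray is lying in the stage with both ears under the tongues and the plate square to it: rear edge at x≈208–212, brass pin at (523,255) pushed back. One numeric check before handing in.

```bash
python3 - <<'E'
from h import *
f=np.load("pics/w7.npz"); r=dict(intrinsics=f["K"],hand_eye=f["H"]); pose=(f["p"],f["q"])
c=lambda *p:np.array(p)/2+[200,100]-.25
e=np.array([np.cos(.148),np.sin(.148)]); n=np.array([-e[1],e[0]])
def S(p,z): P=unproj(r,c(*p),z,pose)[:,:2]-pose[0][:2]; return np.c_[P@e,P@n]*1e3
F=S([(44,80),(49,136),(63,352),(66,404)],.085); T=S([(208,120),(212,376),(527,137),(503,374)],.090)
print("ledge front",F.round(1).tolist()); print("plate RL RR FL FR",T.round(1).tolist())
print("rear edge - ledge front L,R (want 60):",T[:2,0]-F[[0,3],0], "plate mid lat, stage mid lat",T[:2,1].mean(),F[:,1].mean())
print("pin",S([(522,255)],.0875))
E
```

```text
ledge front [[-69.8, 66.4], [-68.9, 45.5], [-69.7, -41.4], [-70.8, -65.3]]
plate RL RR FL FR [[-9.7, 50.8], [-9.4, -49.0], [108.6, 47.3], [109.9, -50.0]]
rear edge - ledge front L,R (want 60): [60.08757509 61.34488779] plate mid lat, stage mid lat 0.9423916441293763 1.2779117831755578
pin [[112.22474551   0.39498318]]
```

```bash
python3 -c "
from workcell import job; print(job.hand_in())"
```

```text
the job is handed in; nothing more can be done
None
```

The loaded tray is in the scanner, pushed home against the end stops and released, and I handed the job in at about 17 s of robot time.

- **Insertion:** I took the tray by its blue handle, set the ears on the open ledges and slid it in feeling the force. The tongues resisted with about 5–6 N, with almost no sideways load.
- **At the stops:** I pressed until it stopped moving, up to about 11 N at the wrist, then eased to about 7 N before letting go. I could not read the total force on the stage. I estimate it at about 25 N at most, including the tongues' squeeze, against the 30 N limit.
- **Final checks:** In the last picture both ears are under the tongues and the brass pin is pushed back. The tray's rear edge is 60.1 mm (left) and 61.3 mm (right) behind the ledge front, where 60 is expected. It is centred to about 0.3 mm. These figures are within the camera's 2 mm accuracy.
- **Not checked directly:** I could not read the tray-present pin or the clip lifts; home and flat are judged from the force, position and picture.
- **Disagreement along the way:** Early camera estimates of the stage's sideways position differed by 2–3 mm, and a close look above the ledges settled it.
- **Failed call:** My first two move calls were refused because rows were missing keys; nothing moved.

The gripper is open and clear above the tray. I did not go near the empty tray or the other things on the bench.

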